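Rack the board and open the push-and-turn oil bottle

TASK

Get ready for oiling: take the pale board off the sloping rest, stand it on its long edge in one of the two empty slots of the slotted rack, fully down, and let go of it. Then open the oil bottle: press its red safety cap right down, keep it pressed while you twist it anticlockwise until it is free, and lift it straight up. Finish still holding the cap upright in the gripper, straight above the bottle and about 5 to 10 cm clear of it; do not let go of it, and leave everything else where it is.

Things in the scene. Friction and masses are not known exactly. Their poses are not given: they have to be found in the camera images.
- board: Pale wooden board, loose, 140 long x 12 thick x 90 mm high, about 0.1 kg. Origin: middle of its lower long edge; x along its length, y across its 12 mm thickness, z up across its 90 mm height. At the start it leans in the rest, z tilted 20 degrees from vertical; its upper 45 mm stands free on both faces. Pinch it across the thickness at the middle of its upper edge.
- rest: Fixed sloping rest of plywood, base 130 x 100 x 10 mm, in which the board leans; highest point about 70 mm. Origin: centre of its underside; x runs along the board; the board's top leans toward the rest's +y.
- rack: Fixed rack on a plywood base 130 (x) x 140 (y) x 12 mm. Origin: centre of its underside. Three parallel slots along its x, each 17 mm wide, 110 mm long and 31 mm deep between two 7 mm fins, 45 mm apart in y; the fins' tops are 43 mm above the bench. A mitre saw fills the middle of the bench (y = 0), tall from x = 0.6 on: pass from side to side close to the robot.
- rack_slot1 (a point): Centre of the floor of the middle slot (empty), 12 mm above the bench; axes as the rack: x along the slot, y across it, z up. A board fully down stands with its origin at this height.
- rack_slot2 (a point): Centre of the floor of the slot at the rack's +y end (empty), as rack_slot1.
- racked_board: Dark board of the same size that already stands in the slot at the rack's -y end: leave it there.
- oil_bottle: Square amber bottle, white neck, fixed in a wooden cradle 112 x 112 mm screwed to the bench. Origin: centre of the cradle's underside; z up. Body 74 x 74 mm; shoulder up to 118 mm, neck to 147.5 mm, spring stopper in it to 160 mm when the cap is off.
- bottle_mouth (a point): Centre of the neck's top, 147.5 mm above the bench. The lock: the cap frees when pressed down 5 mm or more (stop at 7.5 mm; best press to the stop, 12 to 15 N) and, kept pressed, turned anticlockwise from above 60 to 115 degrees (aim at 80); clockwise is blocked. A stopper spring pushes the cap up with 5 N plus 1 N per mm pressed, and lifts the freed cap up to 4 mm.
- cap: Round red ribbed push-and-turn safety cap, loose, 51 mm diameter, 34.5 mm high (two white bars 0.7 mm higher on top), 0.05 kg, open below. Origin: centre of its lower rim, z up; 125.5 mm above the bench when locked (roof at 160 mm). Locked when its x lies along the bottle's x. Side play on the neck 1.5 mm. See bottle_mouth for how it opens.
- mug: Blue and white mug, a bystander, origin at the centre of its underside.
- screw_tin: Open grey tin, 79 mm diameter, 48 mm high, a bystander.
- tape_measure: Yellow tape measure, a bystander.
- flat_pencil: Red flat pencil, a bystander.
- spring_clamp: Black spring clamp with orange tips, a bystander.

How it is judged:
On the way, in this order (a step that is already met when the one before it is completed fails the run):
1. the board stands on its long edge fully down in an empty slot of the rack, let go (((z of board in the frame of rack_slot1 between -0.004 and 0.006 m and y of board in the frame of rack_slot1 between -0.008 and 0.008 m and x of board in the frame of rack_slot1 between -0.035 and 0.035 m) or (z of board in the frame of rack_slot2 between -0.004 and 0.006 m and y of board in the frame of rack_slot2 between -0.008 and 0.008 m and x of board in the frame of rack_slot2 between -0.035 and 0.035 m)) and angle between the y axis of board and the y axis of rack, either way round below 0.25 rad and angle between board's own z axis and vertical below 0.22 rad and contact force between the fingers and board below 0.3 N), for 0.2 s.
2. the cap is pressed down while still locked (z of cap in the frame of oil_bottle below 0.1215 m and angle between the x axis of cap and the x axis of oil_bottle, either way round below 0.5 rad and horizontal distance between cap and oil_bottle below 0.006 m), for 0.05 s.
3. the cap, still on the neck, is turned out of its lock (angle between the x axis of cap and the x axis of oil_bottle, either way round above 0.87 rad and z of cap in the frame of oil_bottle below 0.1335 m and horizontal distance between cap and oil_bottle below 0.006 m), for 0.05 s.
At the end, for the whole second after the job is handed in: Cap held still and upright (0.2 rad) in the gripper, axis within 25 mm of the bottle's, lower rim 188 to 300 mm above the bench, not touching the bottle; board let go on its long edge in an empty slot: within 6 mm of fully down, 8 mm across, 35 mm along it, upright within 0.22 rad (all of step 1 and z of cap in the frame of oil_bottle between 0.188 and 0.3 m and horizontal distance between cap and oil_bottle below 0.025 m and angle between cap's own z axis and vertical below 0.2 rad and contact force between the fingers and cap above 2 N and contact force between cap and oil_bottle below 0.1 N and linear speed of cap below 0.03 m/s); the arm keeps its last pose, push and grip.
It fails at once if a bystander (dark board, mug, tin, tape measure, pencil, spring clamp) is moved more than 3 cm (distance of any of racked_board, mug, screw_tin, tape_measure, flat_pencil, spring_clamp from where it was at the start of the episode above 0.03 m).
It also fails if it takes over 67 s, if anything falls off the work surface, if the arm or the gripper's body presses on something with over 40 N, if the wrist force passes 120 N, or if a joint passes its speed limit or range.

ROBOT

A 7-joint arm with a two-finger parallel gripper is mounted at the origin on a cart in front of the work surface, level with it; the furniture and walls round the work are solid. World frame = base frame: x ahead of the robot, y to its left, z up, the work surface at z = 0. Lengths are in m, angles in rad, forces in N, time in s.
With the tool pointing down it reaches from about 0.4 to 0.85 m from the base axis. Payload 4.5 kg.
Tool frame: the origin (TCP) lies where the fingers leave the gripper's body, on its centre line; the fingertips stand 64 mm ahead of it and the grasp point (between the pads) lies 45 mm ahead of it; z points along the fingers, y is the line along which they close (so a half turn about z gives the same grasp; the last joint's range is limited). The gripper opens to 88 mm and grips with 3 to 60 N. Pads are 18 mm wide; open, the fingers measure 123 mm over their backs; the gripper's body (75 mm by 187 mm) begins 45 mm behind the grasp point.
Start: joints at [-1.3, 0.689, -0.195, 1.565, 0.157, 0.902, -0.215], TCP at [0.147, 0.608, 0.303] pointing down, gripper open.
Joint ranges: [-3.01, 3.01], [-0.46, 2.08], [-1.47, 1.51], [0.13, 2.56], [-1, 4.14], [0.04, 2.09], [-2.66, 2.66]. Speed limits (rad/s): [2.57, 2.57, 3.14, 3.14, 3.14, 3.14, 3.14].

INTERFACE

Orientations are given as a unit quaternion [x, y, z, w].
In Python, from plant import r gives the robot as it stands.
- The arm moves only by the tool play_rows, never from a script. Its arguments are lists of equal length, an entry for each row: "translation": the shift along the tool's x, y, z in m, a list of three; "delta_rot": the turn, a rotation vector about the tool's x, y, z in degrees, a list of three; "grip": the opening, from -1 (shut) to 1 (fully open). In form: {"translation": [[x, y, z], ...], "delta_rot": [[rx, ry, rz], ...], "grip": [grip, ...]}. A call has 1 to 20 rows; each row shifts and turns the commanded pose from where the row before left it, along the tool's axes as they then stand; what a row does not reach is not made up. A row lasts 1/8 s, in which the tool goes at most 62.5 mm and 10.7 degrees, less where a joint would pass 70% of its speed; a pose out of reach is approached as far as the arm can. A call with a gripper value outside its range is refused whole. The fingers move at their own pace and stop on an object; "squeeze" is the grip in N (left out, the last holds). Time passes only in rows, so rows that do not move let the fingers close. It gives the time, the measured TCP pose, the force, the opening and the grip force at its end, in the units of the state.
- r.get_state(): the state, without advancing time (a new reading comes with each control period).
- r.snapshot(name): name is "scene" or "top" or "wrist"; returns the picture (400x640x3 uint8, blue, green, red); there is no depth.
- r.get_calibration(name): a dict with "intrinsics" (3x3 intrinsics, pixels), "eye" and "rotation" of the camera in the world. Camera axes: x right, y up, looking along -z (the intrinsics and any distortion apply to the point x, -y, -z); pixel columns grow to the right and rows downward; lengths in m; the calibration is good to about 2 mm. A picture is of the moment at which its call begins: read the wrist's pose just before it. get_calibration takes no time and is no camera call; for the wrist camera it gives the pose at the moment of the call.
- r.finish_job(): hands the job in; it is judged then, once.
Trained networks look in the newest picture that a camera, given by its name, has taken for a name from the list of things; names that differ only in an ending like _2 or _b are one class to them, and where a whole thing is asked for, a point or a joint stands for the part that bears it (a point fixed in the world has none). Each returns a list of dicts, best first, with "confidence" (0 to 1); they miss things now and then, are a little off and sometimes report something else, mostly with a low value. They report only what shows in the picture. A call takes as long as a camera call.
- r.look_for(camera, target): "point" ([x, y, z] in m, in world coordinates, good to about 4 mm: the middle of the surface that is visible of it).
- r.silhouettes(camera, target): "pixels" (400x640 bool, what is visible of it).
The state is a dict: "clock": time; "q": joint angles; "qd": joint speeds; "joint_torque": joint torques, N m; "tool_pos": TCP position; "eef_rot": TCP orientation; "contact_force": force on the tool from outside, world axes, zero at the start; "moment": the same for the moment, N m; "opening": opening from 0.0 (shut) to 1.0 (fully open); "finger_force": force on a finger pad.
Only numpy, scipy, OpenCV 4.12 (cv2) and the standard library are available. Lean on these libraries where they do the work, as an engineer would, in place of code of your own. Each camera call takes 0.05 s, during which the arm holds its last target. There are 200 camera calls.

## Working session

There is one attempt and no reset: what is moved stays moved. The work goes in short steps, Python scripts to look and compute and a tool call to move; the robot and the scene stay as the last step left them, time stands still between calls to the robot, and variables do not carry over. Pictures are saved under pics/ and viewed, at most 13 in all, crops included, and the job is handed in when it is done.

Besides the shell and the picture viewer there is one more tool, called after "Call:" by a JSON object that holds its "op" and its "data", one argument or row to a line. play_rows: Moves the arm, as the interface text tells. Its arguments: {"type":"object","properties":{"translation":{"type":"array","items":{"type":"array","items":{"type":"number"}}},"delta_rot":{"type":"array","items":{"type":"array","items":{"type":"number"}}},"grip":{"type":"array","items":{"type":"number"}},"squeeze":{"type":"number"}},"required":["translation","delta_rot","grip"]}

```bash
ls; mkdir -p pics; cat > h.py <<'E'
import numpy as np, cv2
from plant import r
from scipy.spatial.transform import Rotation as R
def ray(c,uv):
    K=np.array(c["intrinsics"]);p=np.linalg.solve(K,[uv[0],uv[1],1.]);d=np.array(c["rotation"])@[p[0],-p[1],-p[2]]
    return np.array(c["eye"]),d
def onz(c,uv,z):
    e,d=ray(c,uv);return e+d*(z-e[2])/d[2]
def proj(c,P):
    q=np.array(c["rotation"]).T@(np.array(P)-c["eye"]);K=np.array(c["intrinsics"]);p=K@[q[0],-q[1],-q[2]];return p[:2]/p[2]
E
python3 - <<'E'
from h import *
print(r.get_state())
for n in("scene","top"):
    cv2.imwrite(f"pics/{n}0.png",r.snapshot(n)); c=r.get_calibration(n);print(n,c)
    for t in["board","rest","rack","racked_board","oil_bottle","cap","mug","screw_tin","tape_measure","flat_pencil","spring_clamp"]:
        print(n,t,[(np.round(d["point"],3).tolist(),round(d["confidence"],2)) for d in r.look_for(n,t)][:2])
E
```

```text
pics
{'clock': 0.0, 'q': array([-1.30021362,  0.68996768, -0.19447195,  1.56633645,  0.15729264,
        0.90250485, -0.2151029 ]), 'qd': array([ 4.04395604e-04,  1.91660330e-03,  3.61005452e-04,  2.65502522e-04,
        9.11951825e-05, -1.33248929e-03, -6.65618481e-04]), 'joint_torque': array([-8.88489212e-04, -5.27560115e+01, -1.26707319e+00, -1.53426111e+01,
       -5.25836356e-02,  6.36440222e-03,  1.65795996e-04]), 'tool_pos': array([0.14654952, 0.6070469 , 0.30192106]), 'eef_rot': array([ 1.18093293e-01,  9.93002084e-01, -9.13739755e-04, -3.01343473e-05]), 'contact_force': array([-0.04270461, -1.50309831, -0.45888141]), 'moment': array([-0.02396697, -0.00959672,  0.03936598]), 'finger_force': 0.0, 'opening': 0.9987215359145994}
scene {'intrinsics': array([[504.57243497,   0.        , 320.61427206],
       [  0.        , 504.57243497, 199.75169977],
       [  0.        ,   0.        ,   1.        ]]), 'eye': array([-0.4392277 , -1.06014528,  0.81393196]), 'rotation': array([ 0.49665965, -0.18788917, -0.30694176,  0.78981872])}
scene board [([0.442, 0.315, 0.076], 0.84), ([0.47, 
[... 742 characters left out ...]
10030414,  0.14268997,  0.8086141 , -0.56189135])}
top board [([0.44, 0.317, 0.087], 0.94), ([0.469, -0.123, 0.041], 0.42)]
top rest [([0.433, 0.291, 0.01], 0.91), ([0.494, -0.143, 0.162], 0.44)]
top rack [([0.495, -0.339, 0.025], 0.85), ([0.473, -0.126, 0.044], 0.72)]
top racked_board [([0.499, -0.4, 0.08], 0.79), ([0.471, -0.124, 0.046], 0.7)]
top oil_bottle [([0.468, -0.123, 0.042], 0.64), ([0.472, 0.135, 0.012], 0.27)]
top cap [([0.49, -0.143, 0.16], 0.65)]
top mug [([0.649, 0.422, 0.054], 0.59)]
top screw_tin []
top tape_measure [([0.659, -0.269, 0.026], 0.63)]
top flat_pencil [([0.64, -0.107, 0.007], 0.79)]
top spring_clamp [([0.615, 0.148, 0.023], 0.68), ([0.471, 0.133, 0.015], 0.56)]
```

```bash
ls pics
```

```text
scene0.png
top0.png
```

View pics/top0.png

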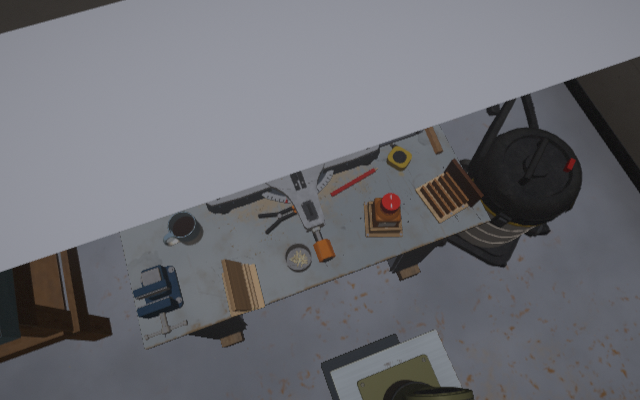

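View pics/scene0.png

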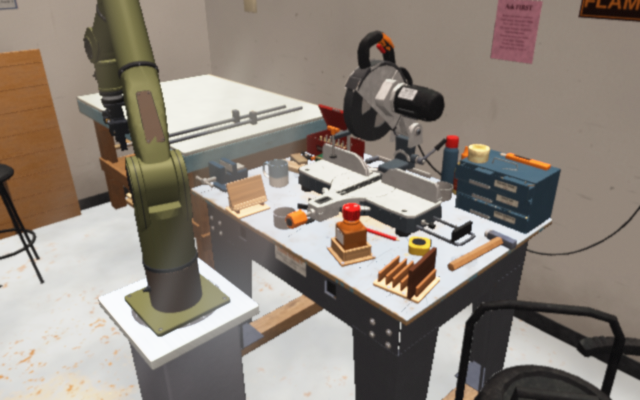

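```bash
sed -i 's/np.array(c\["rotation"\])/rot(c)/; ' h.py; cat >> h.py <<'E'
def rot(c): return R.from_quat(c["rotation"]).as_matrix()
def sil(n,t):
    o=r.silhouettes(n,t)
    return np.array(o[0]["pixels"]).astype(np.uint8) if o else None
E
python3 - <<'E'
from h import *
for n in("top","scene"):
    r.snapshot(n); c=r.get_calibration(n)
    for t in["board","rest","rack","racked_board","oil_bottle","cap","screw_tin"]:
        m=sil(n,t)
        if m is None: print(n,t,None);continue
        cs,_=cv2.findContours(m,0,2); k=max(cs,key=cv2.contourArea)
        a=cv2.approxPolyDP(cv2.convexHull(k),2.5,True)[:,0]
        print(n,t,int(m.sum()),a.tolist())
E
```

```text
top board None
top rest 809 [[243, 264], [255, 266], [264, 303], [259, 309], [252, 310]]
top rack 1598 [[448, 173], [467, 197], [467, 206], [439, 223], [416, 189], [440, 174]]
top racked_board 713 [[454, 160], [482, 194], [472, 207], [444, 172]]
top oil_bottle 1046 [[365, 205], [379, 199], [399, 211], [402, 234], [368, 236]]
top cap 359 [[393, 193], [399, 197], [400, 204], [395, 212], [388, 214], [381, 209], [380, 201], [385, 194]]
top screw_tin 629 [[299, 243], [309, 249], [311, 261], [306, 270], [295, 272], [288, 267], [285, 253], [290, 246]]
scene board 859 [[260, 174], [265, 195], [232, 208], [226, 184]]
scene rest 549 [[270, 207], [240, 218], [225, 208], [261, 196], [266, 198]]
scene rack 1455 [[397, 255], [413, 261], [407, 298], [373, 284], [379, 271]]
scene racked_board 644 [[434, 247], [433, 268], [408, 297], [409, 270]]
scene oil_bottle 1447 [[337, 222], [359, 221], [366, 229], [372, 257], [352, 264], [340, 264], [328, 249]]
scene cap 284 [[358, 205], [357, 219], [348, 220], [342, 216], [343, 205]]
scene screw_tin 318 [[294, 208], [287, 228], [274, 225], [274, 209], [283, 206]]
```

```bash
python3 - <<'E'
from h import *
s=r.get_calibration("scene");t=r.get_calibration("top")
f=lambda c,z,*ps:[np.round(onz(c,p,z),3)[:2].tolist() for p in ps]
print("board top sc",f(s,.1,(226,184),(260,174)))
print("dark top sc",f(s,.102,(409,270),(434,247)),"top",f(t,.102,(454,160),(482,194)))
print("rack base top",f(t,.012,(439,223),(416,189)), "sc",f(s,.012,(373,284),(407,298)))
print("cradle top",f(t,.02,(365,205),(368,236),(402,234)))
print("cap top",f(t,.16,(391,203)),f(s,.16,(350,205)))
print("rest",f(t,.01,(264,303),(255,266)))
w=r.get_calibration("wrist");st=r.get_state();print(st["clock"])
T=R.from_quat(st["eef_rot"]).as_matrix()
print(w["intrinsics"],T.T@(w["eye"]-st["tool_pos"]),T.T@rot(w)); print(T)
E
```

```text
board top sc [[0.39, 0.354], [0.529, 0.345]]
dark top sc [[0.434, -0.418], [0.57, -0.394]] top [[0.567, -0.394], [0.442, -0.42]]
rack base top [[0.423, -0.302], [0.549, -0.284]] sc [[0.42, -0.314], [0.438, -0.416]]
cradle top [[0.553, -0.112], [0.459, -0.083], [0.429, -0.18]]
cap top [[0.492, -0.147]] [[0.502, -0.141]]
rest [[0.382, 0.268], [0.493, 0.26]]
2.0
[[279.71957182   0.         320.4939497 ]
 [  0.         279.71957182 198.50660341]
 [  0.           0.           1.        ]] [ 0.06974446  0.00070192 -0.08294807] [[ 6.53357124e-04  9.62736767e-01  2.70439439e-01]
 [ 9.99999351e-01 -3.76654042e-04 -1.07505772e-03]
 [-9.33135485e-04  2.70439966e-01 -9.62736389e-01]]
[[-9.72097340e-01  2.34577837e-01  2.63937450e-06]
 [ 2.34577837e-01  9.72097340e-01 -3.01583306e-06]
 [-3.27317652e-06 -2.31254453e-06 -1.00000000e+00]]
```

```bash
cat >> h.py <<'E'
from scipy.linalg import expm,logm
def M(Rm,p):
    T=np.eye(4);T[:3,:3]=Rm;T[:3,3]=p;return T
def cur():
    s=r.get_state();return M(R.from_quat(s["eef_rot"]).as_matrix(),s["tool_pos"])
def tool(y,z):
    "rotation with tool z along z, y near y"
    z=np.array(z,float);z/=np.linalg.norm(z);y=np.array(y,float);y-=z*(y@z);y/=np.linalg.norm(y)
    return np.c_[np.cross(y,z),y,z]
def rows(T,A=None,v=.045,w=8.):
    "n equal rows from A (default now) to T"
    A=cur() if A is None else A
    D=np.linalg.inv(A)@T
    n=int(max(1,np.ceil(max(np.linalg.norm(D[:3,3])/v,np.degrees(R.from_matrix(D[:3,:3]).magnitude())/w))))
    d=np.real(expm(np.real(logm(D))/n))
    print(n,"x",np.round(d[:3,3],4).tolist(),np.round(R.from_matrix(d[:3,:3]).as_rotvec(degrees=True),2).tolist(),"total tool shift",np.round(D[:3,3],4).tolist(),np.round(R.from_matrix(D[:3,:3]).as_rotvec(degrees=True),2).tolist())
    return T
E
python3 - <<'E'
from h import *
bz=np.array([.02,.342,.94]);by=np.array([.065,.998,0])
c=np.array([.455,.348,.1])+.10*np.array([0.02,.342,.94])
rows(M(tool(by,-bz),c))
E
```

```text
9 x [-0.038, -0.0172, 0.0152] [2.22, -0.21, -1.08] total tool shift [-0.3546, -0.1463, 0.1087] [19.96, -1.86, -9.72]
```

Call:
{"op": "play_rows", "data": {
  "translation": [
    [-0.038,-0.0172,0.0152],
    [-0.038,-0.0172,0.0152],
    [-0.038,-0.0172,0.0152],
    [-0.038,-0.0172,0.0152],
    [-0.038,-0.0172,0.0152],
    [-0.038,-0.0172,0.0152],
    [-0.038,-0.0172,0.0152],
    [-0.038,-0.0172,0.0152],
    [-0.038,-0.0172,0.0152],
    [0,0,0],
    [0,0,0]
  ],
  "delta_rot": [
    [2.22,-0.21,-1.08],
    [2.22,-0.21,-1.08],
    [2.22,-0.21,-1.08],
    [2.22,-0.21,-1.08],
    [2.22,-0.21,-1.08],
    [2.22,-0.21,-1.08],
    [2.22,-0.21,-1.08],
    [2.22,-0.21,-1.08],
    [2.22,-0.21,-1.08],
    [0,0,0],
    [0,0,0]
  ],
  "grip": [1,1,1,1,1,1,1,1,1,1,1]
}}

```text
clock: 3.38
tool_pos: [0.4566, 0.3828, 0.1942]
eef_rot: [0.032, 0.984, -0.173, -0.005]
contact_force: [-0.7, -0.1, -0.4]
opening: 0.999
finger_force: 0.0
```

```bash
python3 - <<'E'
from h import *
w=r.get_calibration("wrist");im=r.snapshot("wrist");cv2.imwrite("pics/w1.png",im)
print(r.get_state()["clock"],np.round(cur(),3))
for t in("board","rest"):
    m=sil("wrist",t)
    print([(np.round(d["point"],3).tolist(),round(d["confidence"],2)) for d in r.look_for("wrist",t)][:2])
    if m is not None:
        cs,_=cv2.findContours(m,0,2);k=max(cs,key=cv2.contourArea);print(t,cv2.approxPolyDP(cv2.convexHull(k),3,True)[:,0].tolist())
E
```

```text
3.425 [[-0.998  0.06  -0.02   0.456]
 [ 0.063  0.938 -0.341  0.383]
 [-0.002 -0.341 -0.94   0.194]
 [ 0.     0.     0.     1.   ]]
[]
board [[302, 109], [308, 115], [309, 277], [293, 278], [286, 111]]
[([0.461, -0.294, 0.006], 0.7), ([0.438, 0.336, 0.011], 0.59)]
rest [[369, 113], [373, 120], [365, 242], [319, 264], [311, 264], [309, 113]]
```

View pics/w1.png

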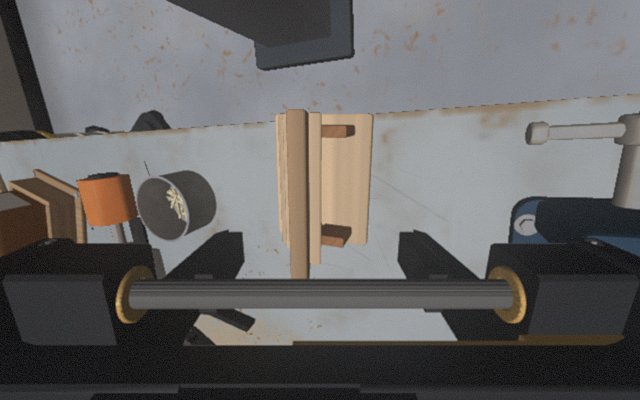

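```bash
python3 - <<'E'
from h import *
w=r.get_calibration("wrist");T=cur()
for z in(.095,.1,.105):
    a=onz(w,(297,110),z);b=onz(w,(301,278),z);print(z,np.round(a,4),np.round(b,4),np.linalg.norm(a-b),"tool frame",np.round(np.linalg.inv(T)@np.r_[(a+b)/2,1],4),np.degrees(np.arctan2(*(b-a)[[1,0]])))
# edge widths
    print(np.linalg.norm(onz(w,(286.5,110),z)-onz(w,(308,110),z)),np.linalg.norm(onz(w,(293,277),z)-onz(w,(309,277),z)))
# check against scene
s=r.get_calibration("scene");print(proj(s,onz(w,(297,110),.1)),proj(s,onz(w,(301,278),.1)))
E
```

```text
0.095 [0.3777 0.3357 0.095 ] [0.5034 0.3279 0.095 ] 0.12588072065914427 tool frame [ 0.0129 -0.0149  0.1114  1.    ] -3.5397606248030558
0.01560851241241735 0.0140494077062486
0.1 [0.378 0.338 0.1  ] [0.5001 0.3304 0.1   ] 0.12233275839832691 tool frame [ 0.0145 -0.0145  0.1059  1.    ] -3.5397606248030447
0.015168584735670768 0.013653423570889386
0.105 [0.3783 0.3402 0.105 ] [0.4969 0.3329 0.105 ] 0.11878479613750946 tool frame [ 0.0161 -0.0141  0.1004  1.    ] -3.5397606248030624
0.01472865705892424 0.013257439435530111
[225.57546927 186.34660475] [255.85116509 177.35800466]
```

Call:
{"op": "play_rows", "data": {
  "translation": [
    [0.0052,-0.0143,0.0],
    [0,0,0.03],
    [0,0,0.03],
    [0,0,0.013],
    [0,0,0],
    [0,0,0],
    [0,0,0],
    [0,0,0],
    [0,0,0],
    [0,0,0],
    [0,0,0],
    [0,0,0]
  ],
  "delta_rot": [
    [0,0,0],
    [0,0,0],
    [0,0,0],
    [0,0,0],
    [0,0,0],
    [0,0,0],
    [0,0,0],
    [0,0,0],
    [0,0,0],
    [0,0,0],
    [0,0,0],
    [0,0,0]
  ],
  "grip": [1,1,1,1,1,-1,-1,-1,-1,-1,-1,-1],
  "squeeze": 30
}}

```text
clock: 5.12
tool_pos: [0.4498, 0.3439, 0.1305]
eef_rot: [0.032, 0.984, -0.174, -0.004]
contact_force: [-0.5, 0.6, -0.2]
opening: 0.229
finger_force: 0.0
```

```bash
python3 - <<'E'
from h import *
w=r.get_calibration("wrist");im=r.snapshot("wrist");cv2.imwrite("pics/w2.png",im)
s=r.get_state();print(s["clock"],s["opening"]*88,s["finger_force"],s["contact_force"])
print(np.round(cur(),4))
E
```

```text
5.175 16.437677145015826 0.0 [-0.6705899   0.33679633  0.0234867 ]
[[-0.9979  0.0619 -0.0195  0.4498]
 [ 0.0648  0.9374 -0.3421  0.344 ]
 [-0.0029 -0.3427 -0.9395  0.1305]
 [ 0.      0.      0.      1.    ]]
```

View pics/w2.png

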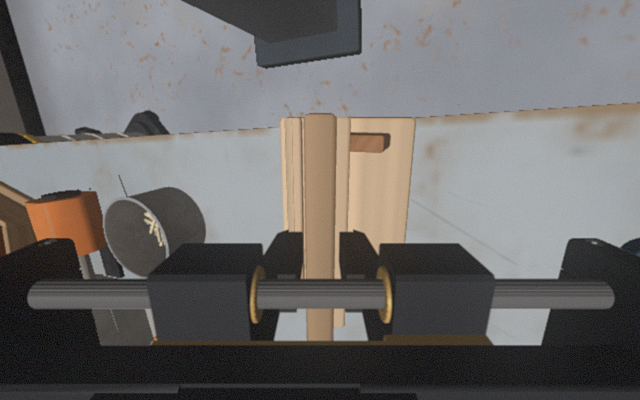

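Call:
{"op": "play_rows", "data": {
  "translation": [
    [0,0,0],
    [0,0,0],
    [0,0,0],
    [0,0,0]
  ],
  "delta_rot": [
    [0,0,0],
    [0,0,0],
    [0,0,0],
    [0,0,0]
  ],
  "grip": [-1,-1,-1,-1]
}}

```text
clock: 5.68
tool_pos: [0.4499, 0.3435, 0.1306]
eef_rot: [0.032, 0.984, -0.174, -0.004]
contact_force: [0.3, -2.0, 3.4]
opening: 0.131
finger_force: 30.0
```

```bash
python3 - <<'E'
from h import *
s=r.get_state();print(s["clock"],s["opening"]*88,s["finger_force"],s["contact_force"])
# triangulate near end from two wrist views
TA=np.array([[-.998,.06,-.02,.456],[.063,.938,-.341,.383],[-.002,-.341,-.94,.194],[0,0,0,1]])
w=r.get_calibration("wrist");T=cur();C=np.linalg.inv(T)@M(rot(w),w["eye"])
def rr(T,uv):
    G=T@C;p=np.linalg.solve(w["intrinsics"],[*uv,1]);return G[:3,3],G[:3,:3]@[p[0],-p[1],-p[2]]
(e1,d1),(e2,d2)=rr(TA,(297,110)),rr(T,(320,114))
k=np.linalg.lstsq(np.c_[d1,-d2],e2-e1,rcond=None)[0];p=(e1+d1*k[0]+e2+d2*k[1])/2
print(p,e1+d1*k[0]-e2-d2*k[1],np.linalg.inv(T)@np.r_[p,1])
E
```

```text
5.675 11.548873969016505 30.00002226792276 [ 0.25113471 -2.0335246   3.40589455]
[0.37706795 0.33413101 0.09100339] [-3.40501855e-04  8.17083637e-05 -1.57412351e-05] [7.22104702e-02 2.91027252e-04 4.18723742e-02 1.00000000e+00]
```

Call:
{"op": "play_rows", "data": {
  "translation": [
    [0,0,-0.015],
    [0,0,-0.03],
    [0,0,-0.045],
    [0,0,-0.05],
    [0,0,-0.03],
    [0,0,0]
  ],
  "delta_rot": [
    [0,0,0],
    [0,0,0],
    [0,0,0],
    [0,0,0],
    [0,0,0],
    [0,0,0]
  ],
  "grip": [-1,-1,-1,-1,-1,-1]
}}

```text
clock: 6.42
tool_pos: [0.4533, 0.4049, 0.293]
eef_rot: [0.032, 0.985, -0.17, -0.002]
contact_force: [-0.4, -0.0, -1.5]
opening: 0.136
finger_force: 30.0
```

```bash
python3 - <<'E'
from h import *
s=r.get_state();print(s["clock"],s["opening"]*88,s["finger_force"],s["contact_force"]);T=cur();print(np.round(T,3))
im=r.snapshot("scene");c=r.get_calibration("scene")
m=sil("scene","board")
cs,_=cv2.findContours(m,0,2);k=max(cs,key=cv2.contourArea);print(cv2.approxPolyDP(cv2.convexHull(k),2,True)[:,0].tolist())
for t in(20,25,30,35,40):  # predicted corners for top edge at tool z=t mm
    print(t,[np.round(proj(c,(T@[x,-.006,z,1])[:3]),1).tolist() for x in(.07,-.07) for z in(t*.001,t*.001+.09)])
cv2.imwrite("pics/s2.png",cv2.resize(im[60:260,150:400],None,fx=3,fy=3))
# transit way
y=np.array([-.18,.983,0])
A=rows(M(tool(y,[0,0,-1]),[.43,.0,.37]),v=.05)
B=rows(M(tool(y,[0,0,-1]),[.487,-.318,.28]),A,v=.05)
E
```

```text
6.425 11.92727331713567 29.999591298401356 [-0.41143309 -0.02046925 -1.54994529]
[[-0.998  0.061 -0.016  0.453]
 [ 0.063  0.94  -0.336  0.405]
 [-0.006 -0.336 -0.942  0.293]
 [ 0.     0.     0.     1.   ]]
[[248, 127], [253, 150], [218, 159], [212, 135]]
20 [[212.6, 133.3], [219.4, 159.2], [248.3, 125.0], [254.5, 149.9]]
25 [[212.9, 134.7], [219.8, 160.6], [248.6, 126.4], [254.8, 151.2]]
30 [[213.3, 136.2], [220.2, 162.1], [249.0, 127.8], [255.2, 152.6]]
35 [[213.7, 137.6], [220.5, 163.5], [249.3, 129.1], [255.5, 154.0]]
40 [[214.1, 139.1], [220.9, 164.9], [249.7, 130.5], [255.9, 155.3]]
9 x [0.0046, -0.0457, -0.0001] [-2.22, -0.26, -1.55] total tool shift [-0.0033, -0.4058, 0.0628] [-19.95, -2.32, -13.94]
7 x [0.0002, -0.0462, 0.0129] [0.0, 0.0, -0.0] total tool shift [0.0012, -0.3231, 0.09] [0.0, 0.0, -0.0]
```

View pics/s2.png

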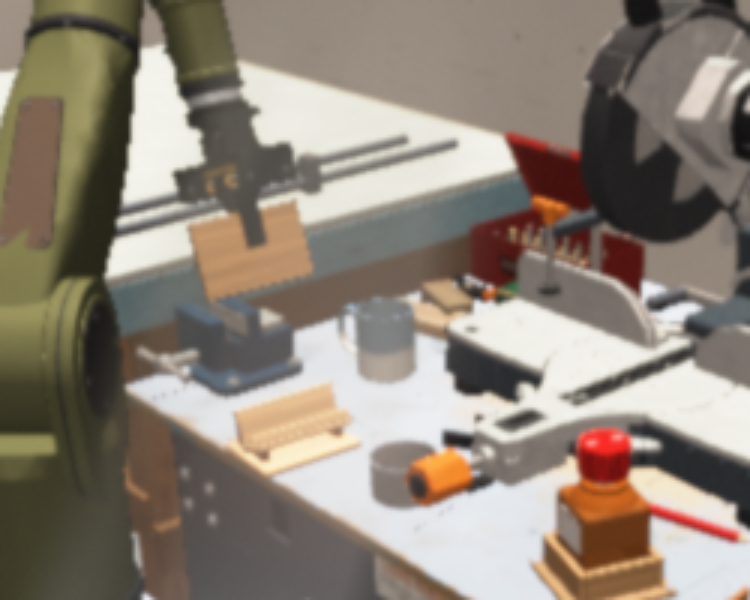

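Call:
{"op": "play_rows", "data": {
  "translation": [
    [0.0046,-0.0457,-0.0001],
    [0.0046,-0.0457,-0.0001],
    [0.0046,-0.0457,-0.0001],
    [0.0046,-0.0457,-0.0001],
    [0.0046,-0.0457,-0.0001],
    [0.0046,-0.0457,-0.0001],
    [0.0046,-0.0457,-0.0001],
    [0.0046,-0.0457,-0.0001],
    [0.0046,-0.0457,-0.0001],
    [0.0002,-0.0462,0.006],
    [0.0002,-0.0462,0.012],
    [0.0002,-0.0462,0.015],
    [0.0002,-0.0462,0.015],
    [0.0002,-0.0462,0.015],
    [0.0002,-0.0462,0.015],
    [0.0002,-0.0462,0.012],
    [0,0,0],
    [0,0,0]
  ],
  "delta_rot": [
    [-2.22,-0.26,-1.55],
    [-2.22,-0.26,-1.55],
    [-2.22,-0.26,-1.55],
    [-2.22,-0.26,-1.55],
    [-2.22,-0.26,-1.55],
    [-2.22,-0.26,-1.55],
    [-2.22,-0.26,-1.55],
    [-2.22,-0.26,-1.55],
    [-2.22,-0.26,-1.55],
    [0,0,0],
    [0,0,0],
    [0,0,0],
    [0,0,0],
    [0,0,0],
    [0,0,0],
    [0,0,0],
    [0,0,0],
    [0,0,0]
  ],
  "grip": [-1,-1,-1,-1,-1,-1,-1,-1,-1,-1,-1,-1,-1,-1,-1,-1,-1,-1]
}}

```text
clock: 8.78
tool_pos: [0.4865, -0.3169, 0.2791]
eef_rot: [-0.09, 0.996, 0.001, -0.001]
contact_force: [0.2, -0.4, -1.1]
opening: 0.132
finger_force: 30.0
```

```bash
python3 - <<'E'
from h import *
s=r.get_state();print(s["clock"],s["opening"]*88,s["finger_force"],s["contact_force"]);T=cur();print(np.round(T,4))
w=r.get_calibration("wrist");im=r.snapshot("wrist");cv2.imwrite("pics/w3.png",im)
for t in("rack","racked_board","board"):
    m=sil("wrist",t)
    if m is None: print(t,None);continue
    cs,_=cv2.findContours(m,0,2);k=max(cs,key=cv2.contourArea);print(t,cv2.approxPolyDP(cv2.convexHull(k),3,True)[:,0].tolist())
# predictions: slot2 guess
rx=np.array([.983,.18,0]);ry=np.array([-.18,.983,0]);p=np.array([.487,-.318,0])
q=lambda a,b,z:np.round(proj(w,p+a*rx+b*ry+[0,0,z])).tolist()
print("fin tops slot2",[q(a,b,.043) for b in(-.012,.012) for a in(-.055,.055)])
print("dark top",[q(a,b-.09,.102) for b in(-.006,.006) for a in(-.07,.07)])
E
```

```text
8.775 11.624508920750653 29.999858527444303 [ 0.22514414 -0.44313971 -1.14153451]
[[-9.837e-01 -1.800e-01 -1.500e-03  4.865e-01]
 [-1.800e-01  9.837e-01  2.800e-03 -3.169e-01]
 [ 9.000e-04  3.000e-03 -1.000e+00  2.791e-01]
 [ 0.000e+00  0.000e+00  0.000e+00  1.000e+00]]
rack [[252, 130], [304, 132], [304, 228], [254, 230], [248, 166]]
racked_board [[248, 123], [254, 233], [247, 242], [226, 242], [214, 124]]
board [[331, 113], [337, 119], [334, 277], [308, 278], [305, 117], [310, 113]]
fin tops slot2 [[307.0, 134.0], [308.0, 226.0], [329.0, 134.0], [328.0, 226.0]]
dark top [[210.0, 120.0], [225.0, 261.0], [224.0, 120.0], [236.0, 261.0]]
```

View pics/w3.png

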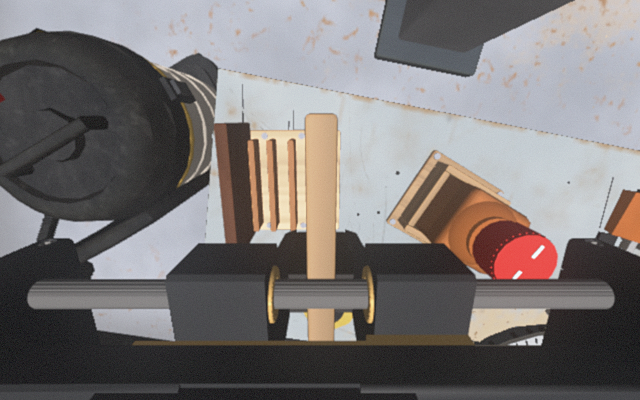

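```bash
python3 - <<'E'
import cv2
im=cv2.imread("pics/w3.png")[110:250,205:355]
cv2.imwrite("pics/w3c.png",cv2.resize(im,None,fx=4,fy=4,interpolation=cv2.INTER_CUBIC))
E
```

```text
(no output)
```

View pics/w3c.png

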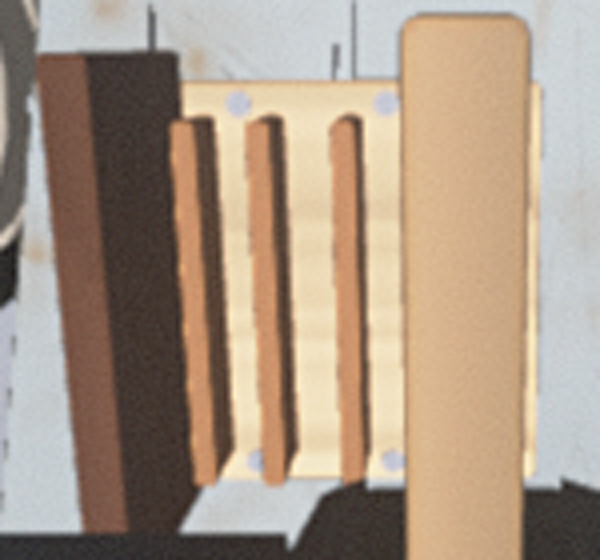

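```bash
cat > rack.py <<'E'
from h import *
from scipy.optimize import least_squares
w=r.get_calibration("wrist");T=cur()
P=[];U=[]
def add(x,y,z,c,rw): P.append((x,y,z));U.append((205+c/4-.0,110+rw/4))
for y,ct,cb in((-.033,181,206),(-.012,258.5,275.5),(.012,342.5,353)):
    add(-.055,y,.043,ct,118);add(.055,y,.043,cb,483)
add(-.065,.07,.012,540,83);add(.065,.07,.012,535,474)
P=np.array(P);U=np.array(U)
def g(p,Q):
    c,s=np.cos(p[2]),np.sin(p[2]);return np.c_[p[0]+c*Q[:,0]-s*Q[:,1],p[1]+s*Q[:,0]+c*Q[:,1],Q[:,2]+p[3]]
f=lambda p:np.concatenate([proj(w,X) for X in g(p,P)])-U.ravel()
f0=lambda p:f(np.r_[p,0])
s0=least_squares(f0,[.49,-.36,.18]);s1=least_squares(f,[.49,-.36,.18,0])
for s in(s0,s1):
    p=np.r_[s.x,0][:4];q=g(p,np.array([[0,.045,.012]]))[0]
    print(np.round(s.x,4),np.round(s.fun.reshape(-1,2),1).tolist(),"slot2",q)
    rows(M(tool([-np.sin(p[2]),np.cos(p[2]),0],[0,0,-1]),np.r_[q[:2],T[2,3]]))
# cap: two bar ends, z=.1607
a,b=onz(w,(538,251),.1607),onz(w,(518,274),.1607);print("cap",(a+b)/2,np.degrees(np.arctan2(*(a-b)[[1,0]])),onz(w,(528,262),.16))
E
python3 rack.py
```

```text
[ 0.5027 -0.3588  0.1826] [[0.3, 0.1], [0.0, 0.1], [-0.4, 0.2], [-0.2, 0.1], [0.0, 0.2], [-0.1, 0.1], [0.5, -1.1], [-0.2, 0.5]] slot2 [ 0.49457771 -0.31456074  0.012     ]
1 x [-0.0073, 0.0006, 0.0] [0.05, 0.06, 0.02] total tool shift [-0.0073, 0.0006, 0.0] [0.05, 0.06, 0.02]
[ 0.503  -0.3589  0.1827 -0.0011] [[0.4, 0.3], [0.2, -0.1], [-0.3, 0.3], [-0.2, -0.1], [-0.0, 0.3], [-0.1, -0.1], [0.3, -1.0], [-0.4, 0.3]] slot2 [ 0.49480908 -0.3146506   0.01091709]
1 x [-0.0075, 0.0005, 0.0] [0.05, 0.06, 0.02] total tool shift [-0.0075, 0.0005, 0.0] [0.05, 0.06, 0.02]
cap [ 0.49756739 -0.14358089  0.1607    ] 160.32047665306456 [ 0.49727474 -0.14306399  0.16      ]
```

Call:
{"op": "play_rows", "data": {
  "translation": [
    [-0.0073,0.0006,0.03],
    [0,0,0.035],
    [0,0,0.03],
    [0,0,0.025],
    [0,0,0.015],
    [0,0,0.005],
    [0,0,0]
  ],
  "delta_rot": [
    [0,0,0],
    [0,0,0],
    [0,0,0],
    [0,0,0],
    [0,0,0],
    [0,0,0],
    [0,0,0]
  ],
  "grip": [-1,-1,-1,-1,-1,-1,-1]
}}

```text
clock: 9.85
tool_pos: [0.4949, -0.316, 0.1407]
eef_rot: [-0.09, 0.996, -0.0, 0.001]
contact_force: [-0.4, 0.4, -0.9]
opening: 0.135
finger_force: 30.0
```

Call:
{"op": "play_rows", "data": {
  "translation": [
    [0,0.001,0.006],
    [0,0,0.004],
    [0,0,0.002],
    [0,0,0.002]
  ],
  "delta_rot": [
    [0,0,0],
    [0,0,0],
    [0,0,0],
    [0,0,0]
  ],
  "grip": [-1,-1,-1,-1]
}}

```text
clock: 10.35
tool_pos: [0.4944, -0.315, 0.1262]
eef_rot: [-0.09, 0.996, 0.0, 0.0]
contact_force: [-0.2, -0.9, -0.8]
opening: 0.13
finger_force: 30.0
```

```bash
python3 - <<'E'
from h import *
s=r.get_state();print(s["clock"],s["contact_force"],s["moment"],s["tool_pos"])
E
```

```text
10.35 [-0.18452908 -0.92023796 -0.83336567] [ 0.01736536 -0.02903927  0.00435754] [ 0.49441288 -0.31502656  0.12619935]
```

Call:
{"op": "play_rows", "data": {
  "translation": [
    [0,0,0.002],
    [0,0,0.001],
    [0,0,0]
  ],
  "delta_rot": [
    [0,0,0],
    [0,0,0],
    [0,0,0]
  ],
  "grip": [-1,-1,-1]
}}

```text
clock: 10.72
tool_pos: [0.4942, -0.3151, 0.1236]
eef_rot: [-0.09, 0.996, 0.0, 0.0]
contact_force: [-1.1, 0.4, 2.0]
opening: 0.133
finger_force: 30.0
```

Call:
{"op": "play_rows", "data": {
  "translation": [
    [0,0,0.001],
    [0,0,0.001],
    [0,0,0]
  ],
  "delta_rot": [
    [0,0,0],
    [0,0,0],
    [0,0,0]
  ],
  "grip": [-1,-1,-1]
}}

```text
clock: 11.1
tool_pos: [0.4942, -0.3151, 0.1234]
eef_rot: [-0.09, 0.996, -0.0, 0.0]
contact_force: [-4.7, 2.3, 19.2]
opening: 0.134
finger_force: 30.0
```

Call:
{"op": "play_rows", "data": {
  "translation": [
    [0,0,-0.001],
    [0,0,0],
    [0,0,0],
    [0,0,0],
    [0,0,-0.03],
    [0,0,-0.045],
    [0,0,-0.045],
    [0,0,-0.04],
    [0,0,0]
  ],
  "delta_rot": [
    [0,0,0],
    [0,0,0],
    [0,0,0],
    [0,0,0],
    [0,0,0],
    [0,0,0],
    [0,0,0],
    [0,0,0],
    [0,0,0]
  ],
  "grip": [-1,0.4,0.4,0.4,0.4,0.4,0.4,0.4,0.4]
}}

```text
clock: 12.22
tool_pos: [0.4957, -0.3158, 0.2853]
eef_rot: [-0.09, 0.996, -0.002, 0.003]
contact_force: [-0.5, 0.4, -0.8]
opening: 0.7
finger_force: 0.0
```

```bash
python3 - <<'E'
from h import *
s=r.get_state();print(s["clock"],s["opening"]*88,np.round(s["q"],2),s["tool_pos"])
for n in("wrist","scene"):
    im=r.snapshot(n);c=r.get_calibration(n)
    for t in("board","rack"):
        print(n,t,[(np.round(d["point"],3).tolist(),round(d["confidence"],2)) for d in r.look_for(n,t)][:2])
    m=sil(n,"board")
    if m is not None: 
        cs,_=cv2.findContours(m,0,2);k=max(cs,key=cv2.contourArea);print(cv2.approxPolyDP(cv2.convexHull(k),2,True)[:,0].tolist())
    rx=np.array([.983,.182,0]);ry=np.array([-.182,.983,0]);p=np.array([.4942,-.315,0])
    print("pred",[np.round(proj(c,p+a*rx+b*ry+[0,0,z])).tolist() for a in(-.07,.07) for b in(-.006,.006) for z in(.102,)])
    if n=="wrist": cv2.imwrite("pics/w4.png",im)
    m=sil(n,"cap")
    if m is not None: print(n,"cap",cv2.minEnclosingCircle(np.argwhere(m)[:,::-1].astype(np.float32)))
y=[-.18,.983,0]
rows(M(tool(y,[0,0,-1]),[.57,-.150,.30]))
E
```

```text
12.225 61.57191596556311 [ 0.65  0.66 -0.28  1.7   0.24  0.8   2.01] [ 0.49574536 -0.31579733  0.28525737]
wrist board [([0.484, -0.317, 0.101], 0.7)]
wrist rack [([0.493, -0.356, 0.016], 0.56)]
[[327, 115], [330, 236], [327, 252], [317, 253], [315, 120], [318, 115]]
pred [[313.0, 118.0], [327.0, 118.0], [315.0, 258.0], [326.0, 258.0]]
wrist cap ((514.6153564453125, 241.01922607421875), 42.80462646484375)
scene board [([0.474, -0.327, 0.073], 0.89)]
scene rack [([0.471, -0.381, 0.024], 0.8)]
[[406, 237], [405, 256], [379, 285], [379, 257]]
pred [[382.0, 258.0], [378.0, 256.0], [408.0, 236.0], [404.0, 235.0]]
scene cap ((352.3521423339844, 242.82774353027344), 25.874460220336914)
5 x [-0.0209, 0.0297, -0.0037] [0.01, -0.0, -0.0] total tool shift [-0.1044, 0.1486, -0.0182] [0.06, -0.0, -0.02]
```

View pics/w4.png

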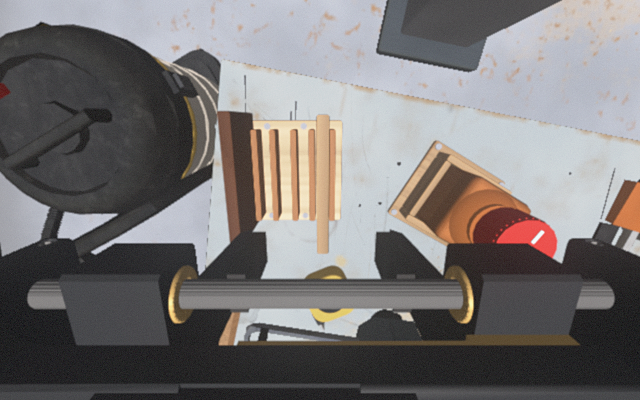

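```bash
python3 - <<'E'
from h import *
a=np.radians(40);rows(M(tool([np.cos(a),np.sin(a),0],[0,0,-1]),[.528,-.180,.28]))
E
```

```text
8 x [0.0006, 0.0182, 0.0002] [0.01, -0.0, 7.54] total tool shift [-0.0577, 0.1266, 0.0017] [0.05, -0.03, 60.36]
```

Call:
{"op": "play_rows", "data": {
  "translation": [
    [0.0006,0.0182,0.0002],
    [0.0006,0.0182,0.0002],
    [0.0006,0.0182,0.0002],
    [0.0006,0.0182,0.0002],
    [0.0006,0.0182,0.0002],
    [0.0006,0.0182,0.0002],
    [0.0006,0.0182,0.0002],
    [0.0006,0.0182,0.0002],
    [0,0,0],
    [0,0,0]
  ],
  "delta_rot": [
    [0,0,7.54],
    [0,0,7.54],
    [0,0,7.54],
    [0,0,7.54],
    [0,0,7.54],
    [0,0,7.54],
    [0,0,7.54],
    [0,0,7.54],
    [0,0,0],
    [0,0,0]
  ],
  "grip": [1,1,1,1,1,1,1,1,1,1]
}}

```text
clock: 13.98
tool_pos: [0.5276, -0.1809, 0.2806]
eef_rot: [0.422, 0.907, -0.0, 0.0]
contact_force: [-0.4, -0.9, 0.3]
opening: 0.999
finger_force: 0.0
```

```bash
python3 - <<'E'
from h import *
s=r.get_state();print(s["clock"],np.round(s["q"],2),np.round(cur(),4))
w=r.get_calibration("wrist");im=r.snapshot("wrist");cv2.imwrite("pics/w5.png",im)
hsv=cv2.cvtColor(im,cv2.COLOR_BGR2HSV)
m=((hsv[...,0]<8)|(hsv[...,0]>172))&(hsv[...,1]>150)&(hsv[...,2]>170)
m=m.astype(np.uint8);n,l,st,ce=cv2.connectedComponentsWithStats(m)
for i in np.argsort(-st[1:,4])[:3]+1:
    k=max(cv2.findContours((l==i).astype(np.uint8),0,2)[0],key=cv2.contourArea);print(st[i],cv2.fitEllipse(k), onz(w,cv2.fitEllipse(k)[0],.16))
print([(np.round(d["point"],4).tolist(),round(d["confidence"],2)) for d in r.look_for("wrist","cap")][:2])
E
```

```text
13.975 [ 0.22  0.63  0.05  1.8  -0.05  0.71  0.99] [[-6.445e-01  7.646e-01 -1.000e-04  5.276e-01]
 [ 7.646e-01  6.445e-01 -2.000e-04 -1.809e-01]
 [-1.000e-04 -1.000e-04 -1.000e+00  2.806e-01]
 [ 0.000e+00  0.000e+00  0.000e+00  1.000e+00]]
[ 284  120   70   70 3544] ((318.5102844238281, 154.0090789794922), (68.46288299560547, 68.7741470336914), 50.28009796142578) [ 0.49695569 -0.14598408  0.16      ]
[389 167  50  76 388] ((414.3349914550781, 205.1796875), (6.87119722366333, 93.36003875732422), 33.31937789916992) [ 0.57761375 -0.12859478  0.16      ]
[438 134  27  36 210] ((450.9264831542969, 150.59690856933594), (7.487004280090332, 41.03139877319336), 34.409305572509766) [ 0.5684019 -0.0825062  0.16     ]
[([0.4956, -0.1436, 0.1578], 0.74)]
```

View pics/w5.png

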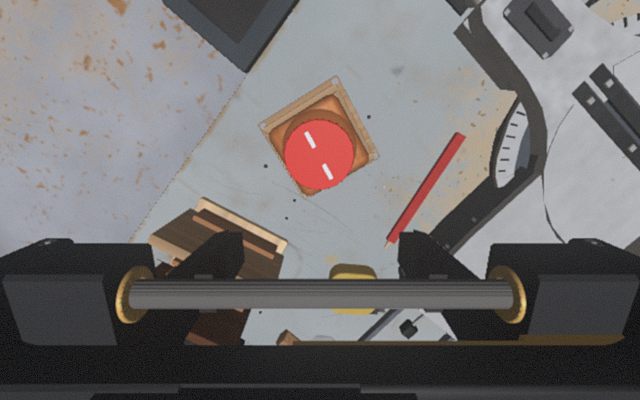

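Call:
{"op": "play_rows", "data": {
  "translation": [
    [0.0232,-0.0005,0],
    [0.0232,-0.0004,0],
    [0,0,0.03],
    [0,0,0.03],
    [0,0,0.018],
    [0,0,0.0076],
    [0,0,0],
    [0,0,0],
    [0,0,0],
    [0,0,0],
    [0,0,0],
    [0,0,0],
    [0,0,0]
  ],
  "delta_rot": [
    [0,0,0],
    [0,0,0],
    [0,0,0],
    [0,0,0],
    [0,0,0],
    [0,0,0],
    [0,0,0],
    [0,0,0],
    [0,0,0],
    [0,0,0],
    [0,0,0],
    [0,0,0],
    [0,0,0]
  ],
  "grip": [1,1,1,1,1,1,1,-1,-1,-1,-1,-1,-1],
  "squeeze": 50
}}

```text
clock: 15.7
tool_pos: [0.4972, -0.1455, 0.1952]
eef_rot: [0.423, 0.906, 0.0, -0.0]
contact_force: [-2.3, -0.7, 3.9]
opening: 0.572
finger_force: 50.0
```

```bash
python3 - <<'E'
from h import *
s=r.get_state();print(s["clock"],s["opening"]*88,s["finger_force"],s["contact_force"],s["moment"],s["tool_pos"])
E
```

```text
15.7 50.317925434123744 50.00080494879512 [-2.33288593 -0.68779072  3.87554548] [-0.28595244  0.56154601  0.07573824] [ 0.49724568 -0.14549203  0.19523736]
```

Call:
{"op": "play_rows", "data": {
  "translation": [
    [0,0,0.002],
    [0,0,0.002],
    [0,0,0.002],
    [0,0,0.001],
    [0,0,0]
  ],
  "delta_rot": [
    [0,0,0],
    [0,0,0],
    [0,0,0],
    [0,0,0],
    [0,0,0]
  ],
  "grip": [-1,-1,-1,-1,-1]
}}

```text
clock: 16.32
tool_pos: [0.4974, -0.1455, 0.1887]
eef_rot: [0.423, 0.906, 0.0, 0.0]
contact_force: [-4.6, -1.0, 11.0]
opening: 0.568
finger_force: 50.0
```

Call:
{"op": "play_rows", "data": {
  "translation": [
    [0,0,0.001],
    [0,0,0.0005],
    [0,0,0]
  ],
  "delta_rot": [
    [0,0,0],
    [0,0,0],
    [0,0,0]
  ],
  "grip": [-1,-1,-1]
}}

```text
clock: 16.7
tool_pos: [0.4974, -0.1455, 0.1877]
eef_rot: [0.423, 0.906, 0.0, 0.0]
contact_force: [-4.9, -0.8, 14.7]
opening: 0.569
finger_force: 50.0
```

Pressed to the stop at about 14.7 N. Next, an 80° anticlockwise turn, which is negative about tool z.

Call:
{"op": "play_rows", "data": {
  "translation": [
    [0,0,0],
    [0,0,0],
    [0,0,0],
    [0,0,0],
    [0,0,0]
  ],
  "delta_rot": [
    [0,0,-4],
    [0,0,-6],
    [0,0,-6],
    [0,0,-4],
    [0,0,0]
  ],
  "grip": [-1,-1,-1,-1,-1]
}}

```text
clock: 17.32
tool_pos: [0.4974, -0.1449, 0.1877]
eef_rot: [0.258, 0.966, 0.0, 0.0]
contact_force: [-4.4, 1.0, 15.3]
opening: 0.57
finger_force: 50.0
```

```bash
python3 - <<'E'
from h import *
s=r.get_state();print(s["clock"],s["opening"]*88,np.round(s["q"],2),s["contact_force"],s["moment"],s["tool_pos"],np.degrees(np.arctan2(cur()[1,1],cur()[0,1])))
im=r.snapshot("wrist")
cv2.imwrite("pics/w6.png",im)
g=cv2.cvtColor(im,cv2.COLOR_BGR2GRAY)
print(proj(r.get_calibration("wrist"),[.4972,-.1455,.153]))
E
```

```text
17.325 50.19635373529432 [ 0.23  0.73 -0.05  1.99  0.08  0.42  1.16] [-4.39922163  0.98717365 15.32302704] [-0.06718142  0.99534247  0.06012041] [ 0.49738563 -0.1449372   0.187733  ] 60.078623896642476
[317.77667238 273.87856588]
```

Call:
{"op": "play_rows", "data": {
  "translation": [
    [0,0,0],
    [0,0,0],
    [0,0,0],
    [0,0,0],
    [0,0,0],
    [0,0,0],
    [0,0,0],
    [0,0,0],
    [0,0,0],
    [0,0,0],
    [0,0,0]
  ],
  "delta_rot": [
    [0,0,-5],
    [0,0,-7],
    [0,0,-7],
    [0,0,-7],
    [0,0,-7],
    [0,0,-7],
    [0,0,-7],
    [0,0,-7],
    [0,0,-5],
    [0,0,-3],
    [0,0,0]
  ],
  "grip": [-1,-1,-1,-1,-1,-1,-1,-1,-1,-1,-1]
}}

```text
clock: 18.75
tool_pos: [0.4966, -0.1468, 0.1877]
eef_rot: [-0.275, 0.961, -0.001, -0.001]
contact_force: [-5.6, -4.4, 15.8]
opening: 0.57
finger_force: 50.0
```

```bash
python3 - <<'E'
from h import *
s=r.get_state();print(s["clock"],s["opening"]*88,np.round(s["q"],2),s["contact_force"],s["moment"],s["tool_pos"],np.degrees(np.arctan2(cur()[1,1],cur()[0,1])))
im=r.snapshot("wrist")
# white bars in cap region
a=cv2.imread("pics/w6.png")
for x in(a,im):
    c=x[150:280,240:400];hsv=cv2.cvtColor(c,cv2.COLOR_BGR2HSV)
    red=((hsv[...,0]<8)|(hsv[...,0]>172))&(hsv[...,1]>120);print(red.sum())
cv2.imwrite("pics/w67.png",np.hstack([a[130:400,170:470],im[130:400,170:470]]))
E
```

```text
18.75 50.12481136028886 [ 0.39  0.75 -0.32  1.98  0.49  0.49  1.84] [-5.6329512  -4.44693635 15.80564798] [-0.74558378  1.19849901  0.05194309] [ 0.49664956 -0.14676009  0.18769815] 121.95565050635125
6178
6180
```

View pics/w67.png

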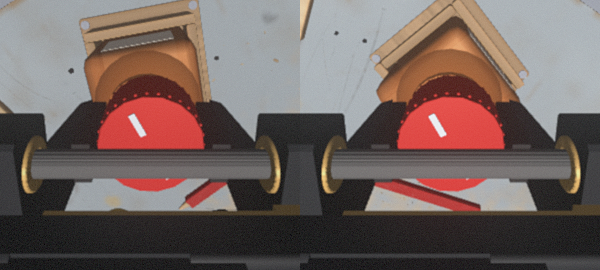

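Call:
{"op": "play_rows", "data": {
  "translation": [
    [0,0,-0.003],
    [0,0,-0.005],
    [0,0,-0.008],
    [0,0,-0.012],
    [0,0,-0.02],
    [0,0,-0.025],
    [0,0,-0.02],
    [0,0,-0.012],
    [0,0,-0.003],
    [0,0,0],
    [0,0,0],
    [0,0,0]
  ],
  "delta_rot": [
    [0,0,0],
    [0,0,0],
    [0,0,0],
    [0,0,0],
    [0,0,0],
    [0,0,0],
    [0,0,0],
    [0,0,0],
    [0,0,0],
    [0,0,0],
    [0,0,0],
    [0,0,0]
  ],
  "grip": [-1,-1,-1,-1,-1,-1,-1,-1,-1,-1,-1,-1]
}}

```text
clock: 20.3
tool_pos: [0.4975, -0.1451, 0.2941]
eef_rot: [-0.276, 0.961, 0.0, -0.0]
contact_force: [-0.3, -0.1, -0.7]
opening: 0.568
finger_force: 50.0
```

```bash
python3 - <<'E'
from h import *
s=r.get_state();print(s["clock"],s["opening"]*88,s["finger_force"],s["contact_force"],s["tool_pos"],np.abs(s["qd"]).max())
im=r.snapshot("scene");cv2.imwrite("pics/s3.png",cv2.resize(im[110:310,230:480],None,fx=3,fy=3))
E
```

```text
20.3 50.019807573619815 49.99968453019392 [-0.29922267 -0.06115575 -0.68784509] [ 0.49747745 -0.14511817  0.29409204] 0.0034448103827292363
```

View pics/s3.png

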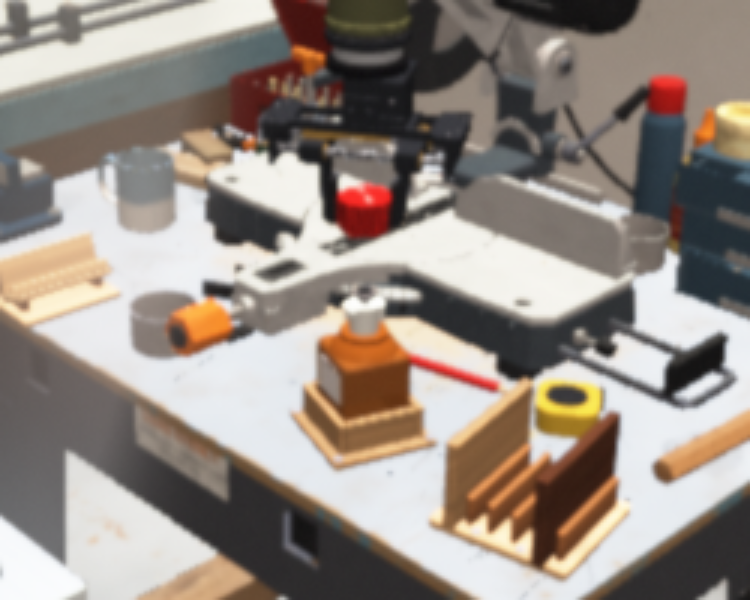

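The picture shows the red cap in the gripper at crop pixel (363,210), straight above the open white neck at (363,312). The board stands in the rack slot at (490,450). Everything is in place, so I'm handing the job in.

```bash
python3 -c "
from plant import r
print(r.finish_job())"
```

```text
the job is handed in; nothing more can be done
None
```

The job is handed in at about 20 s of the 67 s allowed, with no verdict returned: the board stands fully down and released in the rack's +y slot, and the gripper holds the freed cap upright about 6.5 cm above the open bottle's stopper.

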